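# Stack the beaker on the spice carousel and bring the red jar to the front

### The arm

A 6-joint arm with a two-finger parallel gripper is mounted at the origin on the work surface. World frame = base frame: x ahead of the robot, y to its left, z up, the work surface at z = 0. Lengths are in mm, angles in degrees, forces in N, time in s.
With the tool pointing down it reaches from about 300 to 850 mm from the base axis. Payload 4.2 kg.
Tool frame: the origin (TCP) lies on the centre line of the jaws, within the pads' length; the fingertips stand 11 mm ahead of it and the grasp point (between the pads) lies 8 mm behind it; z points along the fingers, y is the line along which they close (so a half turn about z gives the same grasp; the last joint's range is limited). The gripper opens to 91 mm and grips with 3 to 60 N. Pads are 32 mm wide; open, the fingers measure 118 mm over their backs; the gripper's body (76 mm by 178 mm) begins 60 mm behind the grasp point.
Start: joints at [-66.864, 18.312, 89.639, -0, 72.044, -1.146], TCP at [236.462, -524.149, 185.576] pointing down, gripper open.
Joint ranges: [-177.97, 177.97], [-48.28, 115.42], [12.27, 149.76], [-77.06, 257.06], [2.81, 150.46], [-146.56, 146.56]. Speed limits (degrees/s): [147.25, 147.25, 180, 180, 180, 180].

### API

Orientations are given as [roll, pitch, yaw] about the fixed x, y, z axes, in that order (R = Rz(yaw) Ry(pitch) Rx(roll)).
In Python, from workcell import env, grab_frame, camera_model, models gives the robot as it stands.
- The arm moves only by the shell command python3 -m crank 'ROWS' [FORCE]. ROWS is text: rows parted by semicolons, each of 7 numbers parted by spaces: the closure, from -1 (fully open) to 1 (shut), so that 0 is half open, then the shift along the tool's x, y, z in mm, then the turn, a rotation vector about the tool's x, y, z in degrees. A call has 1 to 10 rows; each row shifts and turns the commanded pose from where the row before left it, along the tool's axes as they then stand; what a row does not reach is not made up. A row lasts 1/8 s, in which the tool goes at most 62.5 mm and 10.7 degrees, less where a joint would pass 70% of its speed; a pose out of reach is approached as far as the arm can. A call is refused whole if a number of a shift passes 62.5 or a number of a turn 10.7, either way. A call with a gripper value outside its range is refused whole. The fingers move at their own pace and stop on an object; FORCE is the grip in N (left out, the last holds). Time passes only in rows, so rows that do not move let the fingers close. It gives the time, the measured TCP pose, the force, the opening and the grip force at its end, in the units of the state.
- env.state(): the state, without advancing time (a new reading comes with each control period).
- grab_frame(name): name is "scene" or "top"; returns the picture (384x512x3 uint8, blue, green, red); there is no depth.
- camera_model(name): a dict with "K" (3x3 intrinsics, pixels), "R" (3x3) and "t" (3): a world point X has camera coordinates R X + t. Camera axes: x right, y down, z forward; pixel columns grow to the right and rows downward; lengths in mm; the calibration is good to about 2 mm. A picture is of the moment at which its call begins. camera_model takes no time and is no camera call.
- env.job_done(): hands the job in; it is judged then, once.
Trained networks look in the newest picture that a camera, given by its name, has taken for a name from the list of things; names that differ only in an ending like _2 or _b are one class to them, and where a whole thing is asked for, a point or a joint stands for the part that bears it (a point fixed in the world has none). Each returns a list of dicts, best first, with "p" (0 to 1); they miss things now and then, are a little off and sometimes report something else, mostly with a low value. They report only what shows in the picture. A call takes as long as a camera call. They do not tell look-alikes from the thing itself.
- models.search_frame(name, camera): "point" ([x, y, z] in mm, in world coordinates, good to about 4 mm: the middle of the surface that is visible of it).
The state is a dict: "time_s": time; "qpos": joint angles; "qvel": joint speeds; "effort": joint torques, N m; "ee_pos": TCP position; "ee_rot": TCP orientation; "force": force on the tool from outside, world axes, zero at the start; "torque": the same for the moment, N m; "gripper_width": finger opening in mm; "gripper_force": force on a finger pad.
Only numpy, scipy, OpenCV 4.12 (cv2) and the standard library are available. Lean on these libraries where they do the work, as an engineer would, in place of code of your own. Each camera call takes 0.05 s, during which the arm holds its last target. There are 200 camera calls.

### The job

Put the spice carousel in order: nest the blue beaker upright in the cream beaker that stands on the carousel and let go of it, then turn the carousel by its black centre handle until the red-lidded jar stands right above the white pointer of the base, the beakers still stacked in their place. Finish while holding: keep the handle gripped and the carousel still there, do not let go. Leave the other things on the worktop where they are.

Things in the scene. Friction and masses are not known exactly. Their poses are not given: they have to be found in the camera images.
- blue_beaker: Loose blue beaker, open at the top, 66 mm high, origin at the centre of its underside, z up along its axis. Tapered body (32 mm across at the foot, 48 mm at 42 mm height), then a wider straight collar from 43 to 66 mm height, 58 mm across outside and 53 mm inside. Wall 2.5 mm, about 120 g. Starts upright on the worktop. Good to grip across the collar from above.
- cream_beaker: Loose off-white beaker of exactly the same shape, origin at the centre of its underside; starts upright in a wooden cup-holder ring on the carousel. Another beaker nested in it comes to rest with its collar's shoulder on this one's rim, its underside about 23 mm above this one's underside, with about 2 mm side play; its rim is then 116 mm above the worktop.
- base: Fixed dark disc under the carousel, 210 mm across, origin on the turning axis at worktop height, z up. A tongue with a white pointer sticks out on its -x side (the front) past the turntable's edge, the pointer 143 to 173 mm from the axis; it faces roughly towards the robot.
- carousel: Wooden turntable, 280 mm across; turns either way without end about the vertical axis through its origin (friction about 0.06 N m, stays where left). Origin at its underside, 15 mm above the worktop. Its own -x points to the red-lidded jar; aligned when its x axis points as the base's x axis. Four fixed jars (tops 87 mm above the worktop) and a ring stand 72 degrees apart, 100 mm from the axis.
- handle: Black bar handle on a 14 mm steel post at the centre of the carousel, part of it and turning with it: 56 mm long along its own x (the line to the red jar), 14 mm thick along its own y, 32 mm high; origin at the centre of its underside, 130 mm above the worktop.
- handle_grip (a point): Point on the turning axis inside the handle bar, 20 mm above the bar's underside (150 mm above the worktop; the bar's top is at 162 mm): where to pinch the bar across its thickness.
- red_jar (a point): Centre of the top of the jar with the red lid, on the carousel, 100 mm from the axis.
- front_spot (a point): Point fixed to the base on the line from the axis to the white pointer, 100 mm from the axis: the red jar's centre must come above it.
- well (a point): Centre of the floor of the wooden cup-holder ring (34 mm high, 53 mm across at the top) on the carousel in which the cream beaker stands, 100 mm from the axis.
- pepper_mill: Bystander: dark wooden mill, 52 mm across, 105 mm tall, origin at the centre of its underside.
- ramekin: Bystander: terracotta ramekin, 80 mm across, 42 mm tall, origin at the centre of its underside.
- mug: Bystander: yellow mug, 80 mm across, 95 mm tall, origin at the centre of its underside.
- wooden_spoon: Bystander: wooden spoon lying on the worktop.
Things that resemble listed ones, but are neither listed nor needed, are in the scene too. Several things have the shape of the blue_beaker; the one meant has the colours described above. Of the things shaped like the cream_beaker, the white one is meant.

How it is judged:
By the outcome, as a careful person would: the job done as asked, in the order asked, and still so for the second after the job is handed in, while the arm keeps its last pose, push and grip.
It also fails if it takes over 58 s, if anything falls off the work surface, if the arm or the gripper's body presses on something with over 40 N, if the wrist force passes 120 N, or if a joint passes its speed limit or range.

## Working session

There is one attempt and no reset: what is moved stays moved. The work goes in short steps, Python scripts to look and compute and a shell command to move; the robot and the scene stay as the last step left them, time stands still between calls to the robot, and variables do not carry over. Pictures are saved under pics/ and viewed, at most 10 in all, crops included, and the job is handed in when it is done.

```bash
ls; mkdir -p pics
python3 - <<'E'
from workcell import env, grab_frame, camera_model, models
import cv2,numpy as np
s=env.state(); print(s['time_s'],s['ee_pos'],s['ee_rot'],s['gripper_width'])
ims=[]
for c in("scene","top"):
    im=grab_frame(c); cv2.imwrite(f"pics/{c}0.png",im)
    m=camera_model(c); print(c,np.round(m["K"],1).tolist(),np.round(-m["R"].T@m["t"]).tolist())
    for n in("blue_beaker","cream_beaker","handle","red_jar","well","base","carousel","mug","pepper_mill","ramekin","wooden_spoon"):
        print(n,[(np.round(d["point"]).tolist(),round(d["p"],2)) for d in models.search_frame(n,c)][:5])
E
```

```text
pics
0.0 [ 236.25060144 -523.60418683  184.71108819] [-1.79897700e+02 -2.46059412e-03  2.42841463e+01] 91.07919852989542
scene [[350.6, 0.0, 255.8], [0.0, 350.6, 187.3], [0.0, 0.0, 1.0]] [782.0, 402.0, 926.0]
blue_beaker [([569.0, -427.0, 47.0], 0.87), ([588.0, -324.0, 45.0], 0.84), ([501.0, -213.0, 53.0], 0.44)]
cream_beaker [([277.0, 246.0, 45.0], 0.67), ([441.0, 169.0, 75.0], 0.58)]
handle [([555.0, 139.0, 160.0], 0.47)]
red_jar [([569.0, 149.0, 25.0], 0.57), ([445.0, 169.0, 76.0], 0.5)]
well [([568.0, 150.0, 26.0], 0.76)]
base [([392.0, 172.0, 10.0], 0.38)]
carousel [([570.0, 148.0, 30.0], 0.78)]
mug [([441.0, 403.0, 50.0], 0.87)]
pepper_mill [([504.0, -215.0, 55.0], 0.66)]
ramekin [([443.0, -381.0, 25.0], 0.91)]
wooden_spoon [([655.0, 366.0, 14.0], 0.88)]
top [[397.3, 0.0, 256.7], [0.0, 397.3, 186.8], [0.0, 0.0, 1.0]] [425.0, -19.0, 1112.0]
blue_beaker [([567.0, -434.0, 41.0], 0.8), ([592.0, -326.0, 44.0], 0.71)]
cream_beaker [([457.0, 179.0, 67.0], 0.83), ([288.0, 257.0, 46.0], 0.77)]
handle [([546.0, 138.0, 165.0], 0.52), ([683.0, 368.0, 11.0], 0.23)]
red_jar [([554.0, 129.0, 27.0], 0.82)]
well [([554.0, 127.0, 30.0], 0.97)]
base [([397.0, 170.0, 11.0], 0.56), ([551.0, 141.0, 162.0], 0.5)]
carousel []
mug [([452.0, 414.0, 48.0], 0.6)]
pepper_mill [([488.0, -217.0, 55.0], 0.55)]
ramekin []
wooden_spoon [([685.0, 369.0, 12.0], 0.6)]
```

View pics/scene0.png

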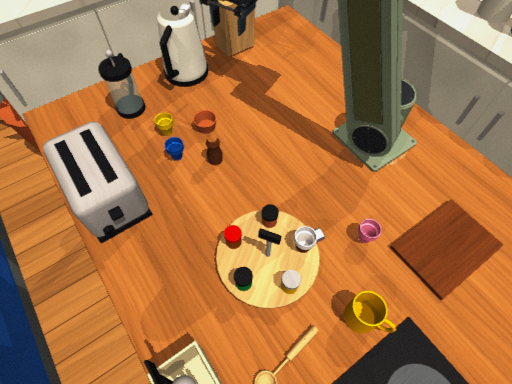

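View pics/top0.png

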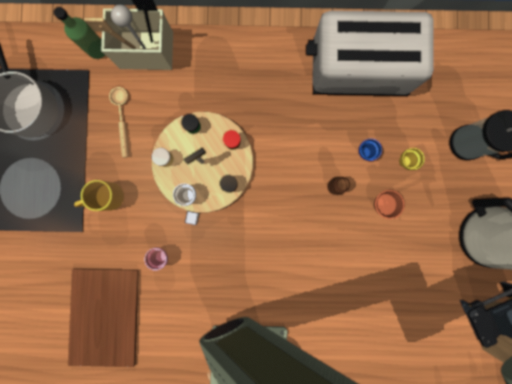

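The scene view shows the carousel near (268,257), with the red lid at (233,234), the white cup in its ring at (305,238) and the blue beaker at (174,148). The top view shows the red lid at (232,139), the white beaker at (185,194), the pointer at (192,218), the handle at (195,157) and the blue beaker at (370,150).

Run:
```python
import cv2,numpy as np
t=cv2.imread("pics/top0.png"); s=cv2.imread("pics/scene0.png")
def crop(im,x,y,w,h,k): return cv2.resize(im[y:y+h,x:x+w],None,fx=k,fy=k,interpolation=cv2.INTER_CUBIC)
o=np.zeros((600,800,3),np.uint8)
a=crop(t,145,105,115,125,3.4);o[:a.shape[0],:a.shape[1]]=a
b=crop(s,210,195,120,115,3.4);o[:b.shape[0],400:400+b.shape[1]]=b[:, :400]
c=crop(t,350,130,90,55,3);o[430:430+c.shape[0],:c.shape[1]]=c
d=crop(s,145,105,80,60,2.8);o[430:430+d.shape[0],400:400+d.shape[1]]=d
cv2.imwrite("pics/c0.png",o)
for n,im in(("top",t),("scene",s)):
    h=cv2.cvtColor(im,cv2.COLOR_BGR2HSV)
    for name,m in(("red",((h[...,0]<5)|(h[...,0]>174))&(h[...,1]>200)&(h[...,2]>130)),("blue",(h[...,0]>105)&(h[...,0]<130)&(h[...,1]>130)),("white",(h[...,1]<70)&(h[...,2]>150)),("black",h[...,2]<55)):
        _,_,st,ce=cv2.connectedComponentsWithStats(m.astype(np.uint8))
        print(n,name,[(st[i].tolist(),np.round(ce[i],1).tolist()) for i in range(1,len(st)) if 12<st[i,4]<600 and 140<ce[i,0]<400 and 100<ce[i,1]<310])
```

```text
top red []
top blue [([360, 140, 21, 20, 325], [369.8, 149.7])]
top white [([152, 148, 18, 18, 257], [160.1, 156.4]), ([172, 183, 24, 24, 327], [184.3, 194.0]), ([185, 211, 12, 14, 136], [190.8, 217.5]), ([162, 252, 5, 10, 33], [163.7, 256.4])]
top black [([183, 115, 17, 17, 209], [191.1, 123.3])]
scene red [([224, 225, 17, 18, 235], [232.4, 233.6])]
scene blue [([165, 137, 19, 23, 306], [174.3, 147.2])]
scene white [([367, 129, 50, 41, 568], [393.1, 150.2]), ([295, 226, 30, 24, 426], [306.9, 236.3]), ([282, 270, 19, 19, 272], [290.9, 278.6])]
scene black [([207, 147, 12, 17, 54], [210.1, 153.3]), ([262, 205, 16, 16, 218], [269.5, 212.7]), ([259, 229, 22, 15, 187], [269.2, 236.0]), ([234, 267, 18, 20, 288], [242.7, 276.7])]
```

View pics/c0.png

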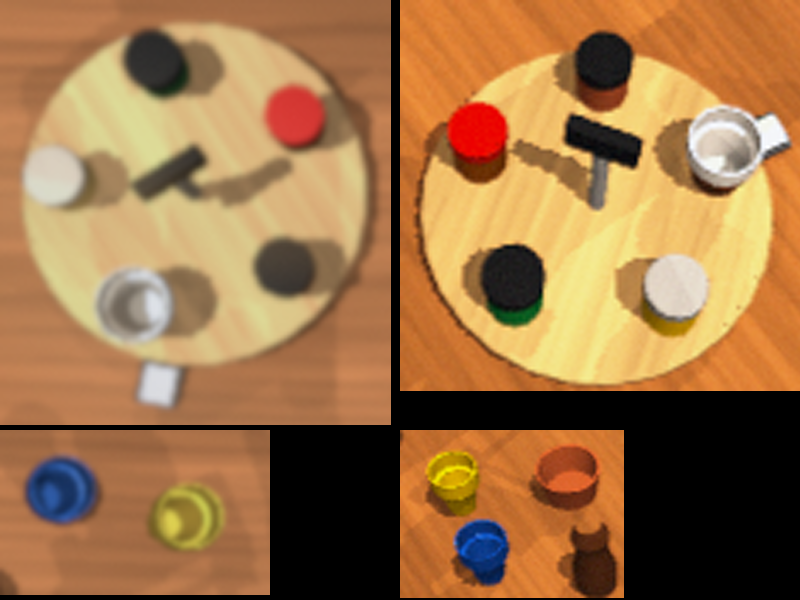

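The crop shows the lids, the handle bar pointing towards red and the white-cup rim clearly in both views. The loose blue beaker has its rim centre at top (370,149.7) and scene (174.3,144.3). The pointer is next to the cup.

```bash
cat > h.py <<'E'
import cv2,numpy as np
from workcell import camera_model
M={c:camera_model(c) for c in("top","scene")}
P={c:m["K"]@np.c_[m["R"],m["t"]] for c,m in M.items()}
def tri(a,b):
    X=cv2.triangulatePoints(P["top"],P["scene"],np.array(a,float),np.array(b,float)).ravel();return X[:3]/X[3]
def proj(c,X):
    q=P[c]@np.append(X,1);return q[:2]/q[2]
def ray(c,uv,z):
    m=M[c];C=-m["R"].T@m["t"];d=m["R"].T@np.linalg.solve(m["K"],[*uv,1]);return C+d*(z-C[2])/d[2]
E
python3 - <<'E'
from h import *
from scipy.optimize import least_squares
T=dict(red=(232.1,138.8),grn=(189.7,122.1),wht=(160.3,156.8),cup=(184.4,194.4),brn=(228.8,183.5),handle=(195,155.9),blue=(370,149.7))
S=dict(red=(232.9,233.2),grn=(243.2,275.6),wht=(290.9,278.8),cup=(305.3,238.2),brn=(270,212.6),handle=(270,235.6),blue=(174.3,144.3))
for n in T:
    X=tri(T[n],S[n]);print(n,X.round(1),[np.round(proj(c,X)-d[n],1).tolist() for c,d in(("top",T),("scene",S))])
names=["red","grn","wht","cup","brn"]
def f(p):
    r=[]
    for i,n in enumerate(names):
        for s in[p[4]]:
            a=np.radians(p[2]+s*72*i);z=p[3] if n!="cup" else p[3]+6
            X=[p[0]+100*np.cos(a),p[1]+100*np.sin(a),z]
            r+=[*(proj("top",X)-T[n]),*(proj("scene",X)-S[n])]
    return r
for s in(1,-1):
    g=least_squares(lambda p:f([*p,s]),[560,140,-50,87]);print(s,g.x.round(1),g.cost,np.round(g.fun,1))
p=ray("top",(192.1,218.2),15);print("pointer",p,np.degrees(np.arctan2(p[1]-g.x[1],p[0]-g.x[0])))
c=ray("top",(202.4,161.5),27);print("disc ctr",c)
# handle dir top
a=ray("top",(145+138/3.4,105+188/3.4),162);b=ray("top",(145+202/3.4,105+157/3.4),162);print("h",np.degrees(np.arctan2(*(b-a)[1::-1])),a,b)
E
```

```text
red [604.3  54.2  74.7] [[-0.0, 0.0], [-0.0, -0.0]]
grn [646.1 166.   79.2] [[0.1, -0.1], [0.2, 0.0]]
wht [553.8 240.1  78.4] [[0.3, -0.3], [0.6, 0.0]]
cup [455.9 175.3  75. ] [[0.1, -0.1], [0.2, 0.0]]
brn [486.6  60.2  72.8] [[0.0, -0.0], [0.1, 0.0]]
handle [548.5 139.2 144.1] [[0.0, -0.0], [0.0, 0.0]]
blue [ 585.1 -313.3   58. ] [[0.1, -0.1], [0.2, 0.0]]
1 [549.6 139.2 -56.8  75.3] 1.9218147238148606 [-0.6 -0.   0.2  0.3  0.6  0.2  0.1  0.3  1.  -0.5  0.   0.3 -0.1 -0.2
  0.3 -1.1 -0.5 -0.2  0.2 -0.1]
-1 [539.7 129.1 -47.3 -24. ] 13222.340629325527 [  1.8   4.8   0.9  15.2  48.1  62.1  20.8 -51.7  39.8  43.8   8.2 -36.4
 -11.7 -24.6 -12.3  42.7 -34.6 -48.5 -20.   73.2]
pointer [392.26178181 163.66788391  15.        ] 166.79456885567308
disc ctr [548.37193112 137.6637068   27.        ]
h -62.891866520373064 [535.20476765 158.69220623 162.        ] [558.09693582 113.9726423  162.        ]
```

Run:
```python
from h import *
from scipy.optimize import least_squares
d=.353
T={k:np.array(v)-d for k,v in dict(red=(232.1,138.8),grn=(189.7,122.1),wht=(160.3,156.8),cup=(184.4,194.4),brn=(228.8,183.5),handle=(195,155.9),blue=(370,149.7)).items()}
S={k:np.array(v)-d for k,v in dict(red=(232.9,233.2),grn=(243.2,275.6),wht=(290.9,278.8),cup=(305.3,238.2),brn=(270,212.6),handle=(270,235.6),blue=(174.3,144.3)).items()}
for n in T: print(n,tri(T[n],S[n]).round(1))
names=["red","grn","wht","cup","brn"]
def f(p,zf=None):
    r=[]
    for i,n in enumerate(names):
        a=np.radians(p[2]+72*i);z=(p[3] if zf is None else zf)+6*(n=="cup")
        X=[p[0]+100*np.cos(a),p[1]+100*np.sin(a),z]
        r+=[*(proj("top",X)-T[n]),*(proj("scene",X)-S[n])]
    return r
g=least_squares(f,[560,140,-50,87]);print(g.x.round(1),g.cost)
g=least_squares(lambda p:f(p,87),[560,140,-50]);print(g.x.round(1),g.cost);print(np.round(g.fun,1))
# blue silhouette fit
import cv2
ms={}
for c in("top","scene"):
    h=cv2.cvtColor(cv2.imread(f"pics/{c}0.png"),cv2.COLOR_BGR2HSV);m=(h[...,0]>105)&(h[...,0]<130)&(h[...,1]>110)&(h[...,2]>25)
    k=np.zeros_like(m);k[130:170,160:190 if c=="scene" else 395]=1
    ms[c]=cv2.morphologyEx((m&k).astype(np.uint8),cv2.MORPH_OPEN,np.ones((2,2)))[125:175,155:400]
th=np.linspace(0,2*np.pi,40)
def iou(p):
    s=0
    for c in ms:
        K=8;pts=np.array([proj(c,[p[0]+r*np.cos(t),p[1]+r*np.sin(t),z+p[2]]) for r,z in((16,0),(24,42),(29,43),(29,66)) for t in th])
        im=np.zeros((50*K,245*K),np.uint8)
        for sl in(slice(0,80),slice(80,160)):
            cv2.fillConvexPoly(im,cv2.convexHull(((pts[sl]-[155,125]+.5)*K).astype(np.int32)),1)
        a=cv2.resize(im.astype(np.float32),(245,50),interpolation=cv2.INTER_AREA);b=ms[c]
        s+=np.minimum(a,b).sum()/np.maximum(a,b).sum()
    return s
from scipy.optimize import minimize
for x0 in([585,-313,0],[592,-320,5]):
    r=minimize(lambda p:-iou(p),x0,method="Nelder-Mead",options=dict(initial_simplex=np.array(x0)+np.r_[np.zeros((1,3)),6*np.eye(3)]));print("blue sil",r.x.round(1),r.fun)
```

```text
red [604.9  54.6  78.4]
grn [646.5 166.1  82.8]
wht [554.5 239.9  82. ]
cup [457.  175.3  78.6]
brn [487.6  60.6  76.5]
handle [549.3 139.4 147.3]
blue [ 585.8 -311.5   61.9]
[550.4 139.3 -56.8  78.6] 2.2282366342025886
[550.9 139.8 -56.8] 7.172642121648137
[-0.7 -1.   0.  -0.8 -0.1 -0.9  0.  -0.3  0.  -1.2  0.6 -0.3 -0.9 -0.6
  1.  -2.1 -0.7 -0.7  0.5 -1.3]
blue sil [ 583.8 -322.2  -18.7] -1.71626877784729
blue sil [ 584.2 -322.3  -18.8] -1.7153642177581787
```

```bash
python3 -m crank '-1 50 -6 0 0 0 0; -1 50 -6 0 0 0 0; -1 50 -6 0 0 0 0; -1 50 -6 0 0 0 0; -1 50 -6 0 0 0 0; -1 50 -6 0 0 0 0; -1 50 -6 0 0 0 0; -1 50 -6 0 0 0 0; -1 5 0 40 0 0 0; -1 0 0 0 0 0 0' 15
python3 - <<'E'
from workcell import env,grab_frame
from h import *
s=env.state();print(s['time_s'],s['ee_pos'],s['ee_rot'])
p=s['ee_pos'];Rm=cv2.Rodrigues(np.array([0,0,np.radians(s['ee_rot'][2])]))[0]
y=Rm@[0,-1,0]
o=[]
for c,z0 in(("top",1),("scene",1)):
    im=grab_frame(c);cv2.imwrite(f"pics/{c}1.png",im)
    u=proj(c,p).astype(int);x0,y0=np.clip(u[0]-50,0,412),np.clip(u[1]-60,0,264)
    k=4;a=cv2.resize(im[y0:y0+120,x0:x0+100],None,fx=k,fy=k,interpolation=cv2.INTER_CUBIC)
    for q in(p+[0,0,-11]+y*45.5,p+[0,0,-11]-y*45.5,p+[0,0,-11],):
        v=((proj(c,q)-[x0,y0]+.5)*k).astype(int);cv2.drawMarker(a,tuple(map(int,v)),(255,0,255),cv2.MARKER_CROSS,12,1)
    print(c,x0,y0);o.append(a)
cv2.imwrite("pics/c1.png",np.hstack(o))
for c,uv in(("top",(369.8,149.5)),("scene",(174,144))):
    for z in(55,66):print(c,z,ray(c,uv,z).round(1))
E
```

```text
time_s: 2.45
ee_pos: [584.3, -312.1, 142.1]
ee_rot: [-179.7, 0.3, 24.4]
force: [0.7, 0.1, -0.9]
gripper_width: 91.0
gripper_force: 0.0
2.45 [ 584.28033331 -312.1486969   142.1318301 ] [-179.65383149    0.27070366   24.35794762]
top 329 84
scene 119 66
top 55 [ 585.8 -313.3   55. ]
top 66 [ 584.1 -310.3   66. ]
scene 55 [ 585.  -317.7   55. ]
scene 66 [ 587.5 -308.6   66. ]
```

View pics/c1.png

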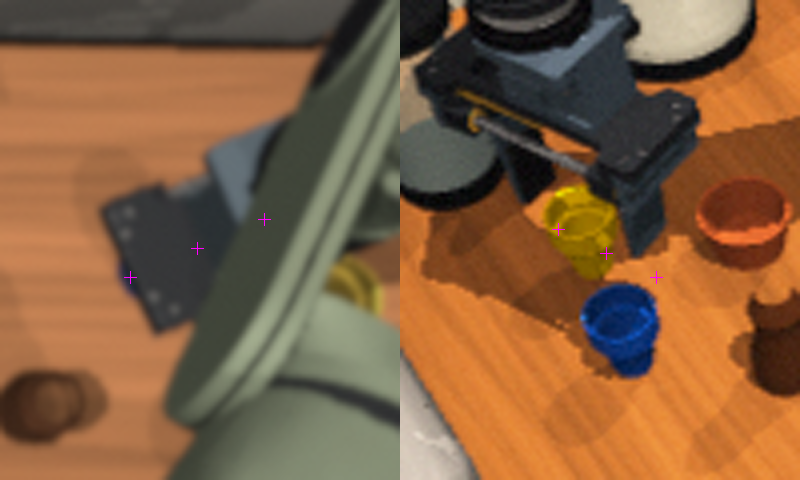

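The crop shows the open gripper. Its fingertips in the scene view are near (535,200) and (645,252), about 6 px up and left of where my projection puts them. I'll check the calibration against the arm's known geometry.

Run:
```python
from workcell import env
from h import *
s=env.state();p=s['ee_pos'];a=np.radians(s['ee_rot'][2]);x=np.array([np.cos(a),np.sin(a),0]);y=np.array([np.sin(a),-np.cos(a),0])
o=[]
for c,(x0,y0,w,h) in(("scene",(100,50,130,110)),("top",(320,80,130,110))):
    im=cv2.imread(f"pics/{c}1.png");k=5 if c=="scene" else 5
    k=6;A=cv2.resize(im[y0:y0+100,x0:x0+66 if 0 else x0+66+0],None,fx=k,fy=k) if 0 else cv2.resize(im[y0:y0+120,x0:x0+80],None,fx=5,fy=5,interpolation=cv2.INTER_CUBIC);k=5
    f=lambda q:tuple(map(int,(proj(c,q)-[x0,y0]+.5)*k))
    for zz,col in((68,(255,0,255)),):
        c4=[p+[0,0,zz]+x*i*38+y*j*89 for i,j in((1,1),(1,-1),(-1,-1),(-1,1))]
        for i in range(4):cv2.line(A,f(c4[i]),f(c4[(i+1)%4]),col,1)
    for j in(1,-1):
        c4=[p+[0,0,-11]+x*i*16+y*j*r for i,r in((1,45.5),(1,59),(-1,59),(-1,45.5))]
        for i in range(4):cv2.line(A,f(c4[i]),f(c4[(i+1)%4]),(0,255,0),1)
    o.append(A)
    print(c,"origin",proj(c,[0,0,0]),"depth dirs",(proj(c,p+[0,10,0])-proj(c,p)),(proj(c,p+[10,0,0])-proj(c,p)),(proj(c,p+[0,0,10])-proj(c,p)))
cv2.imwrite("pics/c2.png",np.hstack(o))
```

```text
scene origin [373.32292328 137.61839439] depth dirs [1.59993389 2.12436845] [-3.05717173  1.46925016] [-0.70101964 -2.32883999]
top origin [248.72798687 362.75016443] depth dirs [-4.09640978 -0.07469947] [ 0.01202442 -4.05868798] [ 1.26629433 -0.65866956]
```

View pics/c2.png

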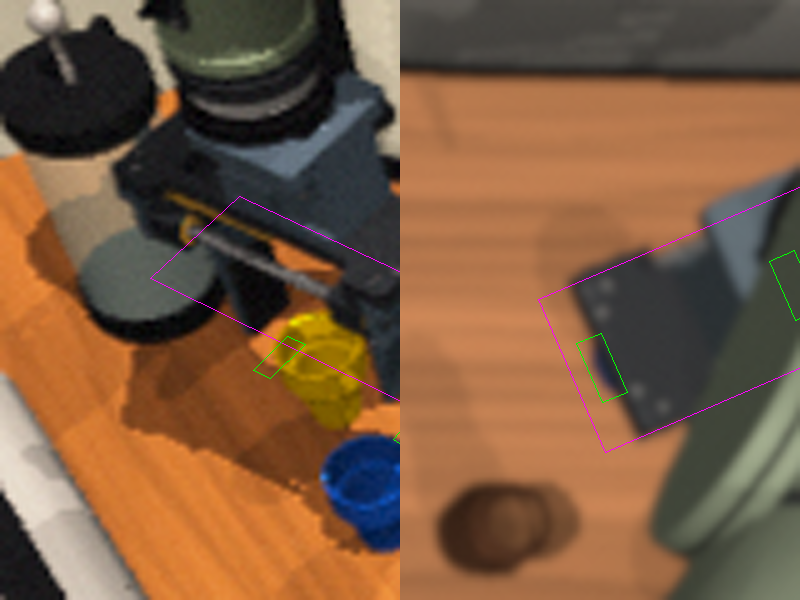

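The overlay shows the fingers and body about 30 mm higher than predicted in both views, while the objects fit. I'll take fresh pictures to test for a lag.

Run:
```python
from workcell import env,grab_frame
from h import *
for i in range(2):
  for c in("top","scene"):
    im=grab_frame(c);d=cv2.absdiff(im,cv2.imread(f"pics/{c}1.png")).sum(2);print(c,(d>30).sum());cv2.imwrite(f"pics/{c}2.png",im)
s=env.state();print(s['time_s'],s['ee_pos'],s['qpos'])
```

```text
top 6445
scene 2691
top 8259
scene 3034
2.75 [ 586.09117201 -314.85301026  147.37446517] [-2.92328365e+01  2.77217324e+01  8.02650038e+01 -5.07940228e-03
  7.18435166e+01  3.65496101e+01]
```

```bash
for i in 1 2 3; do python3 -m crank '-1 0 0 0 0 0 0; -1 0 0 0 0 0 0'|head -3; done
python3 - <<'E'
from workcell import env,grab_frame
from h import *
for i in range(2):
  for c in("top","scene"):
    im=grab_frame(c);d=cv2.absdiff(im,cv2.imread(f"pics/{c}2.png")).sum(2);print(c,(d>30).sum());cv2.imwrite(f"pics/{c}{3+i}.png",im)
s=env.state();print(s['time_s'],s['ee_pos'],s['qvel'])
p=s['ee_pos'];a=np.radians(s['ee_rot'][2]);x=np.array([np.cos(a),np.sin(a),0]);y=np.array([np.sin(a),-np.cos(a),0])
o=[]
for c,(x0,y0) in(("scene",(120,60)),("top",(320,80))):
    im=cv2.imread(f"pics/{c}4.png");k=5
    A=cv2.resize(im[y0:y0+120,x0:x0+80],None,fx=k,fy=k,interpolation=cv2.INTER_CUBIC)
    f=lambda q:tuple(map(int,(proj(c,q)-[x0,y0]+.5)*k))
    for j in(1,-1):
        c4=[p+[0,0,-11]+x*i*16+y*j*r for i,r in((1,45.5),(1,59),(-1,59),(-1,45.5))]
        for i in range(4):cv2.line(A,f(c4[i]),f(c4[(i+1)%4]),(0,255,0),1)
    o.append(A)
cv2.imwrite("pics/c3.png",np.hstack(o))
E
```

```text
time_s: 3.0
ee_pos: [585.9, -314.1, 146.1]
ee_rot: [180.0, -0.0, 24.3]
time_s: 3.25
ee_pos: [585.9, -313.8, 145.6]
ee_rot: [180.0, 0.0, 24.3]
time_s: 3.5
ee_pos: [585.9, -313.8, 145.5]
ee_rot: [-180.0, 0.0, 24.3]
top 3954
scene 2248
top 3908
scene 2224
3.7 [ 585.89707423 -313.83702847  145.54578093] [ 0.01282629  0.03211012 -0.04255088 -0.08301387 -0.03030205 -0.08821075]
```

View pics/c3.png

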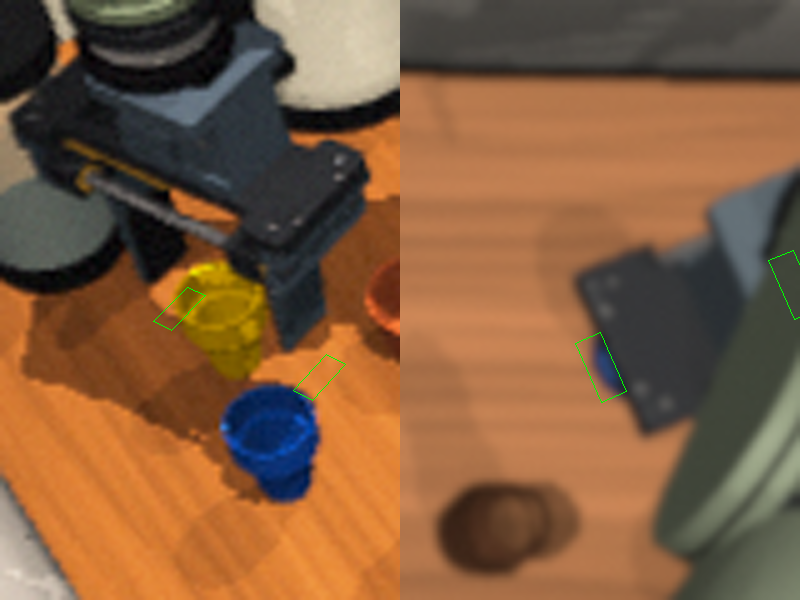

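The picture shows the settled fingers still appearing roughly 40 mm higher than reported, at about the same xy. I'll descend partway and compare.

```bash
python3 -m crank '-1 0 0 20 0 0 0; -1 0 0 20 0 0 0; -1 0 0 0 0 0 0; -1 0 0 0 0 0 0; -1 0 0 0 0 0 0; -1 0 0 0 0 0 0'
cat > look.py <<'E'
import sys
from workcell import env,grab_frame
from h import *
def look(out,sx,sy,tx,ty,k=5,w=80,hh=120,draw=()):
    s=env.state();p=s['ee_pos'];a=np.radians(s['ee_rot'][2]);x=np.array([np.cos(a),np.sin(a),0]);y=np.array([np.sin(a),-np.cos(a),0]);g=s['gripper_width']/2
    o=[]
    for c,(x0,y0) in(("scene",(sx,sy)),("top",(tx,ty))):
        im=grab_frame(c);cv2.imwrite(f"pics/{c}_{out}.png",im)
        A=cv2.resize(im[y0:y0+hh,x0:x0+w],None,fx=k,fy=k,interpolation=cv2.INTER_CUBIC)
        f=lambda q:tuple(map(int,(proj(c,q)-[x0,y0]+.5)*k))
        for j in(1,-1):
            c4=[p+[0,0,-11]+x*i*16+y*j*r for i,r in((1,g),(1,g+13.5),(-1,g+13.5),(-1,g))]
            for i in range(4):cv2.line(A,f(c4[i]),f(c4[(i+1)%4]),(0,255,0),1)
        for q in draw:cv2.drawMarker(A,f(q),(255,0,255),cv2.MARKER_CROSS,8,1)
        o.append(A)
    cv2.imwrite(f"pics/{out}.png",np.hstack(o))
    print(s['time_s'],np.round(p,1))
E
python3 - <<'E'
from look import *
look("c4",120,60,320,80)
E
```

```text
time_s: 4.45
ee_pos: [586.3, -314.1, 106.4]
ee_rot: [179.9, -0.0, 24.3]
force: [0.6, 0.7, 0.2]
gripper_width: 91.1
gripper_force: 0.0
4.45 [ 586.3 -314.1  106.4]
```

View pics/c4.png

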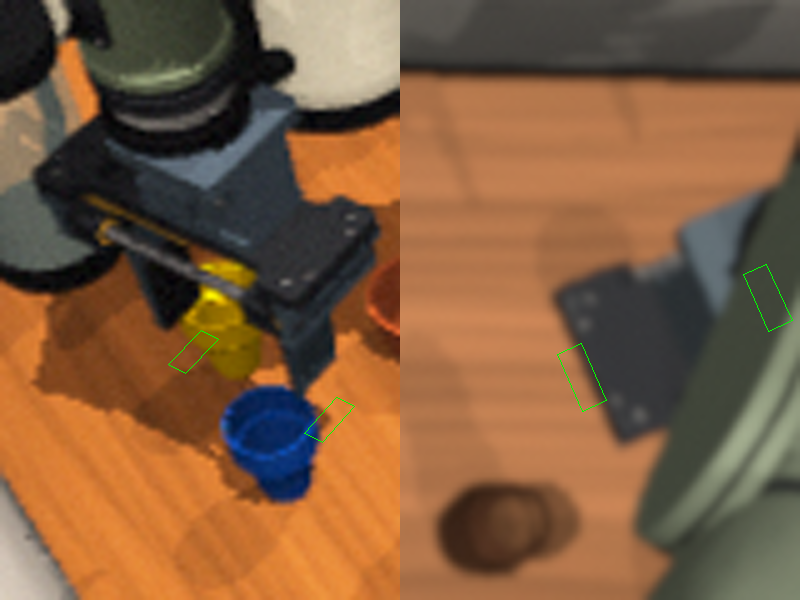

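Run:
```python
from h import *
a=tri((351,138),(176.6,120.8));b=tri((363.6,168.6),(194.8,102.6))
for X,t,s in((a,(351,138),(176.6,120.8)),(b,(363.6,168.6),(194.8,102.6))):print(X.round(1),proj("top",X)-t,proj("scene",X)-s)
for c in M: print(c,(-M[c]["R"].T@M[c]["t"]).round(1),M[c]["R"].round(4).tolist())
print([proj("top",[584.2,-217.4,z]).round(1) for z in(180,220,260)],[proj("scene",[584.2,-217.4,z]).round(1) for z in(180,220,260)])
```

```text
[ 583.8 -220.4  246.9] [ 0.80422543 -1.16902946] [1.51448836 0.2051138 ]
[ 515.6 -246.5  251.9] [ 0.57001721 -0.79282807] [1.00576824 0.12890722]
top [ 425.2  -19.1 1112.1] [[0.0192, -0.9998, -0.0048], [-0.9985, -0.0189, -0.0522], [0.0521, 0.0058, -0.9986]]
scene [782.  401.7 926.2] [[-0.8183, 0.5747, 0.0074], [0.4849, 0.6972, -0.528], [-0.3086, -0.4285, -0.8492]]
[array([343.9, 141.7]), array([347.7, 138.8]), array([351.8, 135.6])] [array([182.9, 138.6]), array([180.4, 128.8]), array([177.6, 118.3])]
```

The triangulated gripper corners match the reported xy to within 3 mm, so only the height is in doubt. I'll descend to the nominal grasp height, which is safe in either case, and look.

```bash
python3 -m crank '-1 0 1 20 0 0 0; -1 0 1 20 0 0 0; -1 0 0 20 0 0 0; -1 0 0 0 0 0 0; -1 0 0 0 0 0 0; -1 0 0 0 0 0 0; -1 0 0 0 0 0 0'
python3 - <<'E'
from look import *
look("c5",120,60,320,80)
E
```

```text
time_s: 5.42
ee_pos: [587.1, -315.9, 46.4]
ee_rot: [179.9, -0.1, 24.3]
force: [0.7, -0.7, 0.1]
gripper_width: 91.2
gripper_force: 0.0
5.425 [ 587.1 -315.9   46.4]
```

View pics/c5.png

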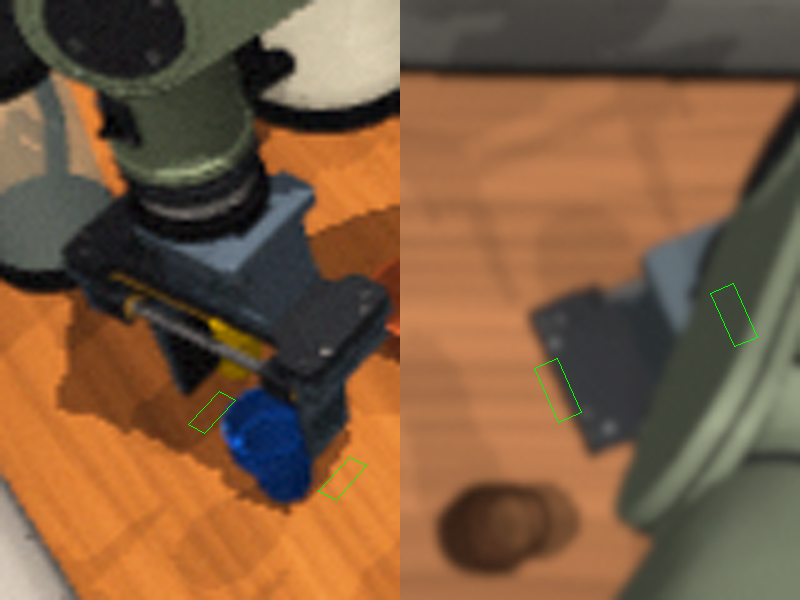

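The picture shows the fingers straddling the blue beaker at rim level or lower. A gentle close will tell.

```bash
python3 -m crank '0 0 0 0 0 0 0; 0.2 0 0 0 0 0 0; 0.4 0 0 0 0 0 0; 0.6 0 0 0 0 0 0; 1 0 0 0 0 0 0; 1 0 0 0 0 0 0; 1 0 0 0 0 0 0; 1 0 0 0 0 0 0' 8
```

```text
time_s: 6.52
ee_pos: [586.7, -315.7, 45.6]
ee_rot: [180.0, 0.0, 24.3]
force: [-0.1, -0.5, -0.1]
gripper_width: 14.3
gripper_force: 0.0
```

No object was between the pads, so the fingers really are about 40 mm higher than reported. I'll reopen and descend further, watching force.

```bash
python3 -m crank '-1 0 0 0 0 0 0; -1 0 0 0 0 0 0; -1 0 0 0 0 0 0; -1 0 0 0 0 0 0; -1 0 0 0 0 0 0; -1 0 0 0 0 0 0; -1 0 0 0 0 0 0' | tail -3;  python3 -m crank '-1 0 0 10 0 0 0; -1 0 0 10 0 0 0; -1 0 0 0 0 0 0; -1 0 0 0 0 0 0; -1 0 0 0 0 0 0'; python3 -m crank '-1 0 0 6 0 0 0; -1 0 0 6 0 0 0; -1 0 0 0 0 0 0; -1 0 0 0 0 0 0; -1 0 0 0 0 0 0';python3 - <<'E'
from look import *
look("c6",120,60,320,80)
E
```

```text
force: [-0.6, -0.4, -0.2]
gripper_width: 81.3
gripper_force: 0.0
time_s: 8.02
ee_pos: [587.0, -315.8, 25.9]
ee_rot: [180.0, -0.0, 24.3]
force: [-0.3, -0.7, -0.3]
gripper_width: 91.2
gripper_force: 0.0
time_s: 8.65
ee_pos: [586.9, -315.8, 13.7]
ee_rot: [180.0, -0.0, 24.3]
force: [-0.6, 1.2, 0.0]
gripper_width: 91.3
gripper_force: 0.0
8.65 [ 586.9 -315.8   13.7]
```

View pics/c6.png

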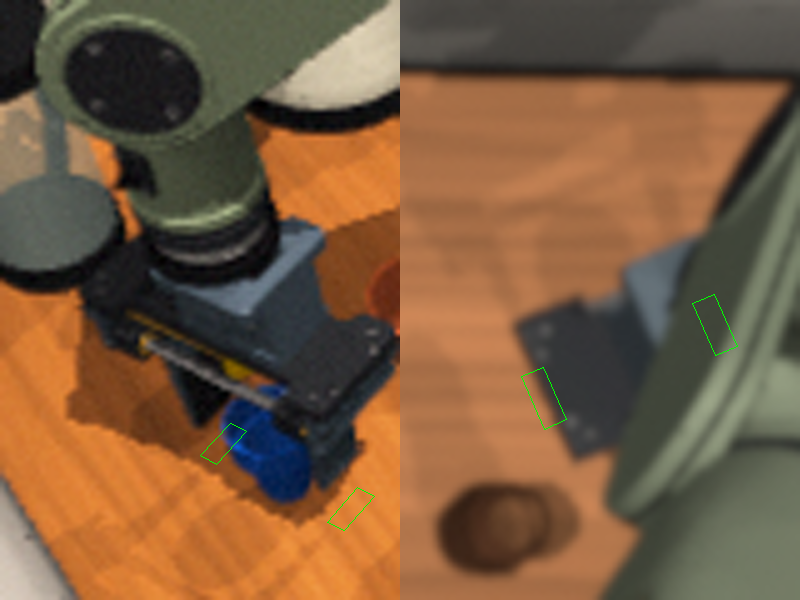

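The fingers now flank the collar, with tips near (205,425) and (320,487), at about mid-beaker. I'll go a little lower and close.

```bash
python3 -m crank '-1 0 0 5 0 0 0; -1 0 0 0 0 0 0; -1 0 0 0 0 0 0; 0.2 0 0 0 0 0 0; 0.4 0 0 0 0 0 0; 0.6 0 0 0 0 0 0; 0.6 0 0 0 0 0 0; 0.6 0 0 0 0 0 0;0.6 0 0 0 0 0 0' 15
```

```text
time_s: 9.88
ee_pos: [586.7, -315.6, 8.6]
ee_rot: [-180.0, -0.0, 24.3]
force: [0.1, 0.2, 0.9]
gripper_width: 58.5
gripper_force: 15.0
```

Gripped at 58.5 mm, the collar's width. I'll lift and carry it over to the cup.

```bash
python3 -m crank '0.6 0 0 -20 0 0 0; 0.6 0 0 -40 0 0 0; 0.6 0 0 -40 0 0 0; 0.6 0 0 -40 0 0 0; 0.6 0 0 0 0 0 0; 0.6 0 0 0 0 0 0' | tail -5; python3 -m crank '0.6 4 -25 0 0 0 0; 0.6 8 -50 0 0 0 0; 0.6 8 -50 0 0 0 0; 0.6 8 -50 0 0 0 0; 0.6 9 -50 0 0 0 0; 0.6 9 -50 0 0 0 0; 0.6 9 -50 0 0 0 0; 0.6 8 -50 0 0 0 0; 0.6 8 -50 0 0 0 0; 0.6 8 -50 0 0 0 0'; python3 -m crank '0.6 5 -25 0 0 0 -10; 0.6 0 0 0 0 0 -10; 0.6 0 0 0 0 0 -10; 0.6 0 0 0 0 0 -10; 0.6 0 0 0 0 0 -10; 0.6 0 0 0 0 0 -10; 0.6 0 0 0 0 0 -10; 0.6 0 0 0 0 0 -10; 0.6 0 0 0 0 0 -10; 0.6 0 0 0 0 0 -10';python3 -m crank '0.6 0 0 0 0 0 -10; 0.6 0 0 0 0 0 -10; 0.6 0 0 0 0 0 0; 0.6 0 0 0 0 0 0; 0.6 0 0 0 0 0 0'
```

```text
ee_pos: [585.9, -315.3, 147.3]
ee_rot: [-179.9, 0.1, 24.3]
force: [-0.7, -0.0, -1.1]
gripper_width: 58.2
gripper_force: 15.0
time_s: 11.88
ee_pos: [461.6, 150.9, 146.6]
ee_rot: [-180.0, 0.2, 24.3]
force: [0.3, 0.5, -0.7]
gripper_width: 58.3
gripper_force: 15.0
time_s: 13.12
ee_pos: [456.3, 174.1, 146.5]
ee_rot: [-179.8, -0.1, 124.6]
force: [0.8, 0.3, -0.9]
gripper_width: 58.1
gripper_force: 15.0
time_s: 13.75
ee_pos: [457.4, 174.5, 148.1]
ee_rot: [-180.0, -0.0, 144.2]
force: [0.2, 0.9, -0.2]
gripper_width: 58.2
gripper_force: 15.0
```

```bash
cat > bm.py <<'E'
from workcell import env,grab_frame
from h import *
th=np.linspace(0,2*np.pi,60)
def bmask(im):
    h=cv2.cvtColor(im,cv2.COLOR_BGR2HSV);return ((h[...,0]>105)&(h[...,0]<128)&(h[...,1]>150)&(h[...,2]>40)).astype(np.uint8)
def ext(im,lo):
    m=bmask(im);n,l,st,ce=cv2.connectedComponentsWithStats(m)
    k=[i for i in range(1,n) if st[i,4]>40 and lo[0]<ce[i,0]<lo[1] and lo[2]<ce[i,1]<lo[3]]
    return [(st[i].tolist(),ce[i].round(1).tolist()) for i in k]
def sil(c,b):
    pts=np.array([proj(c,[b[0]+r*np.cos(t),b[1]+r*np.sin(t),b[2]+z]) for r,z in((16,0),(24,42),(29,43),(29,66)) for t in th]);return pts.min(0).round(1),pts.max(0).round(1)
E
python3 - <<'E'
from bm import *
print("start",ext(cv2.imread("pics/scene0.png"),(150,200,100,180)),sil("scene",[586.7,-315.6,0]),sil("top",[586.7,-315.6,0]))
im=grab_frame("scene");cv2.imwrite("pics/s7.png",im);t=grab_frame("top");cv2.imwrite("pics/t7.png",t)
print("now",ext(im,(250,350,150,300)),sil("scene",[457.4,174.5,139.5]))
print("nowtop",ext(t,(140,260,130,240)),sil("top",[457.4,174.5,139.5]))
E
```

```text
start [([165, 137, 18, 23, 300], [174.3, 147.2])] (array([163.8, 135.3]), array([183.7, 159.1])) (array([358.7, 137.7]), array([382.8, 160.5]))
now [([311, 208, 13, 6, 69], [316.3, 210.7])] (array([298.3, 204.4]), array([324.6, 233.7]))
nowtop [] (array([161.5, 179.1]), array([188.6, 204.5]))
```

Run:
```python
from h import *
im=cv2.imread("pics/s7.png");b=im[196:262:2,284:340:2].astype(int)
# char map: B blue, w white, d dark, . other
for r,row in zip(range(196,262,2),b):
    print(r,"".join("B" if p[0]>1.6*p[2] and p[0]>p[1]*1.5 else "w" if min(p)>140 and max(p)-min(p)<50 else "d" if max(p)<70 else "g" if max(p)-min(p)<35 else "." for p in row))
```

```text
196 .........d.dddddddddddddd...
198 .........dddddddddddddddd...
200 .........dddddddddddddddd...
202 .........dddddd......ddd....
204 .........dddddddg...dddd....
206 .........gdBdddddddddddd....
208 .........gdBddBBBBB...dd....
210 ..........dBddBBBBB...ddd...
212 .........ddBddBBBBBB...dd...
214 .........ddddddd.dddB.ddd...
216 ........ddddddddddddddddddd.
218 ........ddddddddddddddddddd.
220 ........ddddddddddddddddddd.
222 ........ddddddddddddddddddd.
224 .........ddddddddddddddddddd
226 .........ddddddddddddddddddd
228 ........gddddddddddddddddddd
230 .......gggddgdddddddddddddgd
232 .......gwdddddgddddddddddddd
234 ......wwgddddddddddddddddddd
236 ......wggddddddddddddddddddd
238 ......wwgdddddddddddddddddd.
240 ......wwwwwggggggg..........
242 ......gwwwwggggw............
244 ......ggwwwwggww............
246 .......gwwwwwww.............
248 .......d.wwww...............
250 ........d...................
252 ............................
254 ............................
256 ............................
258 ............................
260 ............................
```

```bash
python3 -m crank '0.6 0 0 20 0 0 0; 0.6 0 0 20 0 0 0; 0.6 0 0 0 0 0 0; 0.6 0 0 0 0 0 0' | head -4; python3 -m crank '0.6 0 0 8 0 0 0; 0.6 0 0 8 0 0 0; 0.6 0 0 0 0 0 0; 0.6 0 0 0 0 0 0; 0.6 0 0 0 0 0 0'| head -4;python3 -m crank '0.6 0 0 6 0 0 0; 0.6 0 0 4 0 0 0; 0.6 0 0 0 0 0 0; 0.6 0 0 0 0 0 0; 0.6 0 0 0 0 0 0'
```

```text
time_s: 14.35
ee_pos: [458.2, 174.8, 109.2]
ee_rot: [179.9, 0.0, 144.3]
force: [1.0, 0.1, -0.2]
time_s: 14.98
ee_pos: [457.9, 174.7, 92.7]
ee_rot: [180.0, 0.0, 144.3]
force: [0.0, 0.1, -0.1]
time_s: 15.6
ee_pos: [457.8, 174.7, 82.7]
ee_rot: [180.0, 0.0, 144.3]
force: [-0.3, 0.4, -0.6]
gripper_width: 58.0
gripper_force: 15.0
```

```bash
for i in 1 2; do python3 -m crank '0.6 0 0 5 0 0 0; 0.6 0 0 5 0 0 0; 0.6 0 0 0 0 0 0; 0.6 0 0 0 0 0 0; 0.6 0 0 0 0 0 0'| head -4; done; python3 -m crank '0.6 0 0 3 0 0 0; 0.6 0 0 0 0 0 0; 0.6 0 0 0 0 0 0; 0.6 0 0 0 0 0 0'
```

```text
time_s: 16.23
ee_pos: [457.8, 174.7, 72.6]
ee_rot: [180.0, 0.0, 144.3]
force: [0.6, 0.5, -0.7]
time_s: 16.85
ee_pos: [457.8, 174.7, 63.2]
ee_rot: [180.0, 0.0, 144.3]
force: [-0.6, -0.7, 6.9]
time_s: 17.35
ee_pos: [458.2, 174.8, 59.8]
ee_rot: [179.9, 0.0, 144.3]
force: [0.5, 1.4, 4.5]
gripper_width: 58.1
gripper_force: 15.0
```

```bash
for i in 1 2; do python3 -m crank '0.6 0 0 1.5 0 0 0; 0.6 0 0 0 0 0 0; 0.6 0 0 0 0 0 0; 0.6 0 0 0 0 0 0'| head -4;done
```

```text
time_s: 17.85
ee_pos: [458.6, 175.1, 58.9]
ee_rot: [179.9, 0.1, 144.3]
force: [-0.3, 0.5, 7.9]
time_s: 18.35
ee_pos: [458.8, 175.2, 58.2]
ee_rot: [179.8, 0.1, 144.3]
force: [-1.7, 1.2, 13.8]
```

```bash
python3 -m crank '0.4 0 0 -1.5 0 0 0; 0 0 0 0 0 0 0; -0.5 0 0 0 0 0 0; -1 0 0 0 0 0 0; -1 0 0 0 0 0 0; -1 0 0 0 0 0 0; -1 0 0 0 0 0 0' ; python3 -m crank '-1 0 0 -10 0 0 0; -1 0 0 -20 0 0 0; -1 0 0 -40 0 0 0; -1 0 0 -40 0 0 0; -1 0 0 -30 0 0 0; -1 0 0 0 0 0 0; -1 0 0 0 0 0 0; -1 0 0 0 0 0 0'
python3 - <<'E'
from bm import *
for c,w in(("scene",(250,350,150,300)),("top",(140,260,130,240))):
    im=grab_frame(c);cv2.imwrite(f"pics/{c}8.png",im);print(c,ext(im,w),[x.tolist() for x in sil(c,[457.8,175,50])])
E
```

```text
time_s: 19.23
ee_pos: [457.6, 174.6, 57.9]
ee_rot: [-180.0, -0.0, 144.3]
force: [-1.1, 0.0, 0.2]
gripper_width: 91.4
gripper_force: 0.0
time_s: 20.23
ee_pos: [456.8, 174.3, 196.7]
ee_rot: [-179.9, -0.1, 144.3]
force: [0.0, -0.4, -0.7]
gripper_width: 91.2
gripper_force: 0.0
scene [([296, 224, 23, 22, 296], [305.8, 236.0])] [[294.5, 221.6], [318.4, 247.9]]
top [] [[170.0, 181.5], [194.6, 204.6]]
```

Seated: the blue collar shows at scene (296–318, 224–245), as predicted. Next I'll go over the handle and check the red lid for carousel drift.

```bash
python3 -m crank '-1 -24 6 0 0 0 0; -1 -36 10 0 0 0 0; -1 -36 10 0 0 0 0; -1 0 0 0 0 0 10.5; -1 0 0 0 0 0 10.5; -1 0 0 0 0 0 0; -1 0 0 0 0 0 0; -1 0 0 0 0 0 0'
python3 - <<'E'
from bm import *
im=grab_frame("scene");cv2.imwrite("pics/scene9.png",im);cv2.imwrite("pics/top9.png",grab_frame("top"))
h=cv2.cvtColor(im,cv2.COLOR_BGR2HSV);m=((h[...,0]<5)|(h[...,0]>174))&(h[...,1]>200)&(h[...,2]>130)
_,_,st,ce=cv2.connectedComponentsWithStats(m.astype(np.uint8));print([(st[i].tolist(),ce[i].round(1)) for i in range(1,len(st)) if st[i,4]>60])
b=np.array([550.7,139.6]);print([proj("scene",[b[0]+100*np.cos(a),b[1]+100*np.sin(a),87]).round(1) for a in np.radians([-56,-57,-58])])
for r in range(196,262,2):
    print(r,"".join("B" if p[0]>1.6*p[2] and p[0]>p[1]*1.5 else "w" if min(p)>140 and max(p)-min(p)<50 else "d" if max(p)<70 else "R" if p[2]>150 and p[1]<60 else "g" if max(p)-min(p)<35 else "." for p in im[r,216:340:2].astype(int)))
E
```

```text
time_s: 21.32
ee_pos: [550.7, 139.8, 197.9]
ee_rot: [-180.0, 0.0, 123.4]
force: [0.3, -0.9, 0.5]
gripper_width: 91.1
gripper_force: 0.0
[([224, 225, 18, 16, 212], array([232.3, 232.8]))]
[array([232.4, 232.4]), array([232.7, 231.8]), array([233. , 231.3])]
196 .....................dddddddddddddgd.gg.......................
198 .....................dddd.ddddddddgd.g........................
200 .....................ddddd....ddddddgg........................
202 ....................ddddddd.....ddddgg........................
204 ....................dd...dddddddddddg.........................
206 ...................ddd...ddddddddddgg.........................
208 ...................dd...dddddddddd.g..........................
210 ..................ddd...ddddddddd.gg..........................
212 ..................dd...dddddddddd.gg..........................
214 ...............gdddd...ddddddddd..g...........................
216 ..............dddddd....dddddddd.gg...........................
218 .............gddddddddd.dddddddd.g............................
220 .............dddddddddddddddddd.gg.
[... 667 characters left out ...]
........gBBBBBBBBBBg..........
242 .........................ddddddd........ggBBBBBBBB............
244 ..........................gg..g.........ggwBBBBBBw............
246 ..........................gg.............gwww..ww.............
248 ..........................g..............dgwwwww..............
250 .........................gg...............d...................
252 .........................gg...................................
254 .........................gg...................................
256 ..............................................................
258 ..............................................................
260 ..............................................................
```

```bash
python3 -m crank '-1 0 0 30 0 0 0; -1 0 0 30 0 0 0; -1 0 0 15 0 0 0; -1 0 0 0 0 0 0; -1 0 0 0 0 0 0; -1 0 0 0 0 0 0'|head -4; python3 -m crank '-1 0 0 10 0 0 0; -1 0 0 10 0 0 0;-1 0 0 0 0 0 0; -1 0 0 0 0 0 0; -1 0 0 0 0 0 0'|head -4; python3 -m crank '0 0 0 0 0 0 0; 0.5 0 0 0 0 0 0; 1 0 0 0 0 0 0; 1 0 0 0 0 0 0; 1 0 0 0 0 0 0; 1 0 0 0 0 0 0; 1 0 0 0 0 0 0; 1 0 0 0 0 0 0; 1 0 0 0 0 0 0' 20
```

```text
time_s: 22.18
ee_pos: [551.6, 139.9, 124.2]
ee_rot: [179.9, 0.1, 123.3]
force: [-0.6, 0.1, 0.1]
time_s: 22.8
ee_pos: [551.0, 139.7, 103.3]
ee_rot: [180.0, 0.0, 123.3]
force: [-0.4, 0.3, -0.1]
time_s: 23.92
ee_pos: [550.4, 139.5, 103.0]
ee_rot: [-179.9, 0.0, 123.3]
force: [-1.4, -0.5, 0.8]
gripper_width: 14.0
gripper_force: 20.0
```

Bar gripped at 14 mm. I'll turn about 120° clockwise with a ramp, then measure the pointer.

```bash
python3 -m crank '1 0 0 0 0 0 3; 1 0 0 0 0 0 6; 1 0 0 0 0 0 8; 1 0 0 0 0 0 8; 1 0 0 0 0 0 8; 1 0 0 0 0 0 8; 1 0 0 0 0 0 8; 1 0 0 0 0 0 6; 1 0 0 0 0 0 5;1 0 0 0 0 0 0' 25; python3 -m crank '1 0 0 0 0 0 5; 1 0 0 0 0 0 8; 1 0 0 0 0 0 8; 1 0 0 0 0 0 8; 1 0 0 0 0 0 8; 1 0 0 0 0 0 8; 1 0 0 0 0 0 8; 1 0 0 0 0 0 5; 1 0 0 0 0 0 2; 1 0 0 0 0 0 0'; python3 -m crank '1 0 0 0 0 0 0; 1 0 0 0 0 0 0; 1 0 0 0 0 0 0'
python3 - <<'E'
from bm import *
o=[]
for c,(x0,y0) in(("scene",(215,190)),("top",(140,115))):
    im=grab_frame(c);cv2.imwrite(f"pics/{c}10.png",im)
    o.append(cv2.resize(im[y0:y0+120,x0:x0+(120)],None,fx=3.33,fy=3.33,interpolation=cv2.INTER_CUBIC)[:400,:400])
cv2.imwrite("pics/c10.png",np.hstack(o))
for f in("top0","top10","scene0","scene10"):
    im=cv2.imread(f"pics/{f}.png");h=cv2.cvtColor(im,cv2.COLOR_BGR2HSV);c=f.rstrip("01")
    for n,m in(("w",(h[...,1]<70)&(h[...,2]>150)),("r",((h[...,0]<6)|(h[...,0]>172))&(h[...,1]>170)&(h[...,2]>110))):
        _,_,st,ce=cv2.connectedComponentsWithStats(m.astype(np.uint8))
        print(f,n,[(st[i].tolist(),ce[i].round(1).tolist()) for i in range(1,len(st)) if 30<st[i,4]<450 and (140<ce[i,0]<260 and 100<ce[i,1]<240 if c=="top" else 215<ce[i,0]<345 and 195<ce[i,1]<310)])
E
```

```text
time_s: 25.18
ee_pos: [551.6, 139.5, 103.0]
ee_rot: [179.9, -0.0, 63.3]
force: [3.1, -1.0, -1.8]
gripper_width: 13.8
gripper_force: 25.0
time_s: 26.42
ee_pos: [552.2, 138.6, 103.0]
ee_rot: [179.9, -0.1, 3.4]
force: [4.8, -4.9, -1.8]
gripper_width: 13.8
gripper_force: 25.0
time_s: 26.8
ee_pos: [552.2, 138.6, 103.0]
ee_rot: [179.9, -0.1, 3.4]
force: [4.7, -4.7, -1.7]
gripper_width: 13.7
gripper_force: 25.0
top0 w [([152, 148, 18, 18, 257], [160.1, 156.4]), ([172, 183, 24, 24, 327], [184.3, 194.0]), ([185, 211, 12, 14, 136], [190.8, 217.5])]
top0 r [([224, 131, 16, 17, 224], [231.6, 138.9])]
top10 w [([211, 119, 19, 15, 200], [219.8, 125.5]), ([170, 165, 28, 47, 189], [189.4, 189.5]), ([197, 185, 8, 30, 85], [200.3, 199.8])]
top10 r []
scene0 w [([295, 226, 30, 24, 426], [306.9, 236.3]), ([282, 270, 19, 19, 272], [290.9, 278.6])]
scene0 r [([224, 225, 18, 18, 249], [232.4, 233.6])]
scene10 w [([311, 228, 14, 12, 100], [317.2, 233.7]), ([221, 240, 18, 17, 244], [229.3, 247.7])]
scene10 r [([295, 217, 11, 13, 111], [300.0, 223.1])]
```

Run:
```python
from bm import *
X=tri((190.8,217.5),(317.2,233.7));print("ptr tri",X.round(1))
for ax in((550.7,139.6),(551.2,139)):
  for c,uv in(("top",(190.8,217.5)),("scene",(317.2,233.7))):
    for z in(5,15):
        p=ray(c,uv,z);print(ax,c,z,p.round(1),np.hypot(p[0]-ax[0],p[1]-ax[1]).round(1),np.degrees(np.arctan2(p[1]-ax[1],p[0]-ax[0])).round(1))
# subpixel long axis from weighted whiteness
for f,c,(x0,x1,y0,y1) in(("top0","top",(180,202,206,230)),("scene10","scene",(306,330,223,246))):
    im=cv2.imread(f"pics/{f}.png");h=cv2.cvtColor(im,cv2.COLOR_BGR2HSV);m=((h[...,1]<90)&(h[...,2]>120)).astype(np.uint8);k=np.zeros_like(m);k[y0:y1,x0:x1]=1;m&=k
    ct=max(cv2.findContours(m,cv2.RETR_EXTERNAL,cv2.CHAIN_APPROX_NONE)[0],key=len)[:,0]
    w=np.float32([ray(c,u,10)[:2] for u in ct]);(cx,cy),(a,b),t=cv2.minAreaRect(w);print(f,"rect",cx,cy,a,b,t)
    ys,xs=np.nonzero(m);q=np.array([ray(c,u,10)[:2] for u in zip(xs,ys)]);print(q.mean(0),q.min(0),q.max(0),np.degrees(np.arctan2(q.mean(0)[1]-139.3,q.mean(0)[0]-551)))
```

```text
ptr tri [394.6 167.4  11.4]
(550.7, 139.6) top 5 [393.8 169.    5. ] 159.6 169.4
(550.7, 139.6) top 15 [394.1 167.3  15. ] 159.0 170.0
(550.7, 139.6) scene 5 [392.7 165.1   5. ] 160.1 170.8
(550.7, 139.6) scene 15 [396.9 167.7  15. ] 156.3 169.7
(551.2, 139) top 5 [393.8 169.    5. ] 160.2 169.2
(551.2, 139) top 15 [394.1 167.3  15. ] 159.6 169.8
(551.2, 139) scene 5 [392.7 165.1   5. ] 160.6 170.6
(551.2, 139) scene 15 [396.9 167.7  15. ] 156.9 169.5
top0 rect 394.73193359375 166.92588806152344 33.19662857055664 37.91228103637695 80.26869201660156
[396.94852873 168.65272268] [376.00416954 148.5442659 ] [425.67124604 199.01130159] 169.2122619625303
scene10 rect 395.1145324707031 166.44927978515625 31.17003631591797 30.928924560546875 74.69590759277344
[394.79657375 166.16689778] [378.3570806  149.80821754] [411.18989316 185.21061157] 170.24065134261102
```

Run:
```python
import cv2
im=cv2.imread("pics/scene10.png")
for r in range(208,250):
    print(r,"".join("w" if min(p)>140 and max(p)-min(p)<70 else "d" if max(p)<60 else "R" if p[2]>110 and p[1]<60 and p[0]<60 else "g" if max(p)-min(p)<40 else "." for p in im[r,285:335].astype(int)))
```

```text
208 dddddggggggggggg..................................
209 dddddggggggggggg..................................
210 dddddgggggggggggg.................................
211 ddddggggggggggggg.................................
212 dddddggggggggggg..................................
213 dddddggggggggggg..................................
214 ddddggggggggggg...................................
215 dddgggggggggg.....................................
216 dggggggggggg......................................
217 gggggggggggRRRRR..................................
218 gggggggggggRRRRRRR................................
219 gggggggggggRRRRRRR................................
220 gggggggggg.RRRRRRRRR..............................
221 ggggggggggRRRRRRRRRR..............................
222 ggggggggggRRRRRRRRRRR.............................
223 ggggggggggRRRRRRRRRRR.............................
224 ggggggggggRRRRRRRRRRR.............................
225 ggggggggggRRRRRRRRRRR.............................
226 ggggggggggRRRRRRRRRRR.............................
227 ggggggggggdRRRRRRRRRR.............................

[... 509 characters left out ...]
dddddddddddggggg...wwwwwwwwggg..........
238 ddddddddddddddddddddddgdd....wwwwwwgggg...........
239 ddddddddddddddddddgddgddd.....wwwgggg.............
240 dddddddddddddddddgggggdg.......gggg...............
241 ddddddddddddddgddggggg..........g.................
242 ddddddddddddddddddddd.............................
243 ddddddddddddddddggdd..............................
244 ddddddddddddddddgd................................
245 ddddddddddddddddg.................................
246 dddddddddddddddd..................................
247 ddddddddddddddg...................................
248 dddddddddddgg.....................................
249 ddddddgdddgg......................................
```

```bash
python3 -m crank '1 0.5 0.5 0 0 0 3; 1 0.5 0.5 0 0 0 5; 1 0 0 0 0 0 4; 1 0 0 0 0 0 1.4; 1 0 0 0 0 0 0; 1 0 0 0 0 0 0; 1 0 0 0 0 0 0; 1 0 0 0 0 0 0'
python3 - <<'E'
from bm import *
for c in("scene","top"):
    im=grab_frame(c);cv2.imwrite(f"pics/{c}11.png",im)
im=cv2.imread("pics/scene11.png");h=cv2.cvtColor(im,cv2.COLOR_BGR2HSV)
red=((h[...,0]<6)|(h[...,0]>172))&(h[...,1]>170)&(h[...,2]>110);red[:,:270]=0
ys,xs=np.nonzero(red[200:250,270:340]);print("red bbox",xs.min()+270,xs.max()+270,ys.min()+200,ys.max()+200)
for a in(168,170,172):
    t=np.radians(a);q=np.array([proj("scene",[550.9+100*np.cos(t)+18*np.cos(s),139.4+100*np.sin(t)+18*np.sin(s),87]) for s in np.linspace(0,6.3,60)]);print(a,q.min(0).round(1),q.max(0).round(1))
print("blue",ext(im,(200,340,190,310)))
for dz in(23,):
  t=np.radians(170-144);B=[550.9+100*np.cos(t),139.4+100*np.sin(t),50];print(B,[v.tolist() for v in sil("scene",B)])
o=[]
for c,(x0,y0) in(("scene",(205,185)),("top",(140,105))):
    im=cv2.imread(f"pics/{c}11.png");k=3.3
    A=cv2.resize(im[y0:y0+130,x0:x0+121],None,fx=k,fy=k,interpolation=cv2.INTER_CUBIC)
    f=lambda q:tuple(map(int,(proj(c,q)-[x0,y0]+.5)*k))
    t=np.radians(170);d=np.array([np.cos(t),np.sin(t),0]);cv2.line(A,f([550.9,139.4,12]),f([550.9+180*d[0],139.4+180*d[1],12]),(255,0,255),1)
    o.append(A)
cv2.imwrite("pics/c11.png",np.hstack(o))
E
```

```text
time_s: 27.9
ee_pos: [552.0, 138.4, 103.0]
ee_rot: [180.0, -0.0, -10.1]
force: [2.7, -4.6, -0.8]
gripper_width: 14.3
gripper_force: 25.0
red bbox 294 311 224 240
168 [296.4 225.2] [310.1 237.8]
170 [295.7 224.1] [309.5 236.6]
172 [295.1 223. ] [308.8 235.5]
blue [([237, 265, 24, 25, 471], [248.4, 277.1])]
[np.float64(640.7794046299167), np.float64(183.23711467890774), 50] [[236.7, 263.5], [261.3, 290.4]]
```

View pics/c11.png

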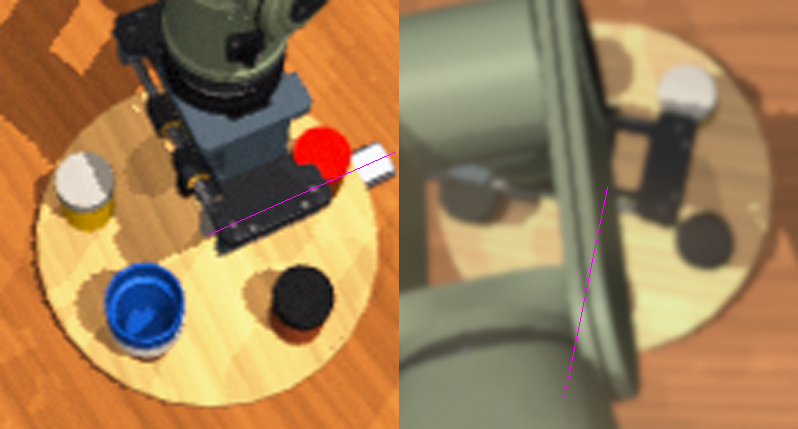

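The scene crop shows the blue beaker nested upright in the cream one at (145,308). The red lid at (322,150) lies on the line from the axis through the white pointer at (375,165). One numeric check of the angle remains.

Run:
```python
from bm import *
from scipy.optimize import least_squares
o=lambda x,y:np.array([205+x/3.3-.35,185+y/3.3-.35])
S={0:np.array([302.5,231.8]),1:o(303,296),-1:None,2:o(145,304)}
# order from red, +72 each: red,grn,wht,cup,brn
S={0:o(322,153),4:o(303,297),2:o(84,180),3:o(145,303)}
t=lambda x,y:np.array([140+(x-399)/3.3-.35,105+y/3.3-.35])
T={2:t(688,92),1:t(704,240)}
S2={0:S[0],2:None}
import itertools
# identify: try assignments by nearest
def pts(a,ax):return {i:np.array([ax[0]+100*np.cos(np.radians(a+72*i)),ax[1]+100*np.sin(np.radians(a+72*i)),z]) for i,z in zip(range(5),(80,80,80,107,80))}
obs=[("scene",S[0]),("scene",S[4]),("scene",S[2]),("scene",S[3]),("top",T[2]),("top",T[1])]
def res(p):
    P_=pts(p[0],(550.6,139.3));r=[]
    for c,uv in obs:
        e=[proj(c,X)-uv for X in P_.values()];k=int(np.argmin([np.hypot(*x) for x in e]));r+=list(e[k])
    return r
g=least_squares(res,[170]);print(g.x,np.round(g.fun,1))
```

```text
[169.64607631] [ 0.2  0.5 -0.  -0.3  0.4 -0.1  0.3 -0.2 -0.   0.1  0.1 -0.3]
```

Run:
```python
from workcell import env
print(env.job_done())
```

```text
the job is handed in; nothing more can be done
None
```

The blue beaker is nested upright in the cream beaker, and the carousel is turned so the red jar stands above the white pointer (measured within about 0.5°). The handle is still gripped, and the job was handed in at about 28 s.

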